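Rock a tool holder off its sprung pins and put it away

ROBOT

A 6-joint arm with a two-finger parallel gripper is mounted at the origin on the work surface. World frame = base frame: x ahead of the robot, y to its left, z up, the work surface at z = 0. Lengths are in mm, angles in rad, forces in N, time in s.
With the tool pointing down it reaches from about 400 to 925 mm from the base axis. Payload 12.5 kg.
Tool frame: the origin (TCP) lies on the centre line of the jaws, within the pads' length; the fingertips stand 17 mm ahead of it and the grasp point (between the pads) lies 2 mm behind it; z points along the fingers, y is the line along which they close (so a half turn about z gives the same grasp; the last joint's range is limited). The gripper opens to 95 mm and grips with 3 to 60 N. Pads are 20 mm wide; open, the fingers measure 119 mm over their backs; the gripper's body (75 mm by 180 mm) begins 59 mm behind the grasp point.
Start: joints at [1.223, 0.491, 1.559, -0, 1.092, -0.106], TCP at [149.638, 606.839, 231.661] pointing down, gripper open.
Joint ranges: [-3.1, 3.1], [-0.84, 2.19], [0.05, 2.79], [-1.13, 4.28], [0.06, 2.93], [-2.69, 2.69]. Speed limits (rad/s): [2.22, 2.22, 2.79, 3.14, 3.14, 3.14].

INTERFACE

Orientations are given as [roll, pitch, yaw] about the fixed x, y, z axes, in that order (R = Rz(yaw) Ry(pitch) Rx(roll)).
In Python, from cell import env gives the robot as it stands.
- The arm moves only by the tool drive_tool, never from a script. Its argument "deltas" is text: rows parted by semicolons, each of 4 numbers parted by spaces: the shift along the world's x, y, z normalised to -1 to 1, where 1 is 100 mm, then the turn about the world's z normalised to -1 to 1, where 1 is 180 degrees. A call has 1 to 10 rows; each row shifts and turns the commanded pose from where the row before left it; what a row does not reach is not made up. A row lasts 1/12 s, in which the tool goes at most 41.7 mm and 7.16 degrees, less where a joint would pass 70% of its speed; a pose out of reach is approached as far as the arm can. A call with a number of a shift or a turn outside -1 to 1 is refused whole. A call with a gripper value outside its range is refused whole. "gripper" is the closure, from 0 (fully open) to 1 (shut), set as the call begins (left out, the last holds). The fingers move at their own pace and stop on an object; the grip force is fixed at half the most. Time passes only in rows, so rows that do not move let the fingers close. It gives the time, the measured TCP pose, the force, the opening and the grip force at its end, in the units of the state.
- env.state(): the state, without advancing time (a new reading comes with each control period).
- env.read_camera(name): name is "scene" or "side" or "wrist"; returns (picture, depth): 480x640x3 uint8, red, green, blue; 480x640 float32, mm along the optical axis (not along the pixel's ray), 0 where there is no reading.
- env.camera_params(name): a dict with "mtx" (3x3 intrinsics, pixels), "k1" (the pictures are not rectified: a ray, as slopes to the right and down, at radius r is drawn at 1 + k1 r^2 times it, then the intrinsics apply), "camera_from_world" (4x4, takes a point from world to camera coordinates); the wrist camera has in their place "mount" (4x4, takes a point from camera to tool coordinates, whose origin is the TCP and whose axes are the flange's). Camera axes: x right, y down, z forward; pixel columns grow to the right and rows downward; lengths in mm; the calibration is good to about 2 mm. A picture is of the moment at which its call begins: read the wrist's pose just before it. camera_params takes no time and is no camera call.
- env.job_done(): hands the job in; it is judged then, once.
The state is a dict: "t": time; "joints": joint angles; "qvel": joint speeds; "tau": joint torques, N m; "eef_pos": TCP position; "tcp_rot": TCP orientation; "ft_force": force on the tool from outside, world axes, zero at the start; "moment": the same for the moment, N m; "opening": opening from 0.0 (shut) to 1.0 (fully open); "grip_force": force on a finger pad.
Only numpy, scipy, OpenCV 4.12 (cv2) and the standard library are available. Lean on these libraries where they do the work, as an engineer would, in place of code of your own. Each camera call takes 0.05 s, during which the arm holds its last target. There are 200 camera calls.

TASK

Take the lathe tool holder off the two tight pins of the heavy stand: rock it gently from side to side, a little at a time, so that it walks up off the pins without the stand being pulled up off the bench. Then lower it by hand, upright, into the empty one of the two shallow trays and let go; leave the other holder and the oil bottle as they are.

Things in the scene. Friction and masses are not known exactly. Their poses are not given: they have to be found in the camera images.
- holder_mid (a point): Centre (half-way up) of the steel tool holder to be removed, 100 mm tall, 0.4 to 0.75 kg. z up, y along its length and the line of the pins, x across. Lower half: block 40 (x) by 100 (y) by 50 mm tall, with a 12 mm square tool bit sticking out 35 mm at its -y end. In its underside two slots 64 mm apart in y, 28 mm long (y), 20 mm wide, 34 mm deep, sit on the pins. It starts fully down.
- grip_bar (a point): Centre of the holder's upper half, 25 mm above holder_mid: a plain dark steel grip bar 24 mm thick (x), 50 mm long (y), 50 mm tall. Take it from above with the fingers closing along the holder's x, so that the holder rocks at right angles to the closing line.
- stand_seat (a point): Top centre of the raised seat, 10 mm high, 36 (x) by 24 (y) mm, on the stand, a dark steel plate 110 (x) by 150 (y) by 28 mm. The middle of the holder's underside rests on it at the start (holder_mid 50 mm above, same axes); under both ends is a 10 mm gap, so the holder can lean either way along y, to about 12 degrees. It is free when its underside is over 26 mm above this point.
- pin_a (a point): Top of the split brass pin at the stand's y = -32 mm, 14 mm long in y, reaching 26 mm above the seat. Its sprung leaves press along x on the slot walls and grip by friction, 24 to 40 N per pin, alike at every height and lean; the holder stays where it is left. Pulled straight up, with both pins sliding at once, the holder takes the stand with it.
- pin_b (a point): Top of the same pin at y = +32 mm. Leaning the holder along y about a point on its underside between its middle and one pin slides the other slot up with little pull on the stand. Leans of 5 to 9 degrees to alternate sides, the middle rising 3 to 5 mm with each full swing (1 to 2 mm with the first half swing), bring it off.
- stand (a joint): How far the stand is lifted off the bench (m); 0 = standing on the bench. The stand weighs 4.3 kg, is kept from sliding or turning by dowels in the bench and is held down by its weight alone.
- tray_empty_in (a point): Centre of the inner floor (5 mm above the bench) of the empty aluminium tray; inside it is 64 mm (x) by 122 mm (y), its rim is 15 mm above this point, walls 5 mm thick. The holder stands in it lengthwise along y, either end first. It lies to the left or to the right of the stand.
- tray_full_in (a point): The same point of the identical tray on the other side, which is already taken by another holder.
- other_mid (a point): Centre (half-way up) of the other holder, of the same shape and size but with a round bar at its end, standing in the other tray; leave it alone.
- oil_bottle: White plastic oil bottle standing on the bench beyond the stand, 56 mm across, 140 mm tall; origin at the centre of its underside, z up. Leave it standing.
Mind the look-alikes: they are no part of the job. Leave any purple or turquoise look-alike of the part that bears tray_empty_in alone.

How it is judged (in metres and radians):
On the way, in this order (a step that is already met when the one before it is completed fails the run):
1. the holder is leaned to one side by at least 3 degrees while still on the pins (angle between holder_mid's own z axis and vertical above 0.052 rad and z of holder_mid in the frame of stand_seat below 0.07 m), for 0.02 s.
2. the holder is clear above the pins (z of holder_mid in the frame of stand_seat above 0.085 m), for 0.1 s.
3. the gripped holder is lowered into the empty tray to within 10 mm of its floor (z of holder_mid in the frame of tray_empty_in below 0.06 m and horizontal distance between holder_mid and tray_empty_in below 0.025 m and contact force between the fingers and holder above 0.5 N), for 0.05 s.
At the end, for the whole second after the job is handed in: The holder stands upright (within 3.4 degrees) and still on the floor of the empty tray (within 4 mm in height, 20 mm of its centre); the stand is down on the bench, the other holder within 20 mm of its place and the oil bottle upright (z of holder_mid in the frame of tray_empty_in between 0.045 and 0.054 m and horizontal distance between holder_mid and tray_empty_in below 0.02 m and angle between holder_mid's own z axis and vertical below 0.06 rad and linear speed of holder below 0.02 m/s and value of joint stand below 0.003 m and distance of other_mid from where it was at the start of the episode below 0.02 m and angle between oil_bottle's own z axis and vertical below 0.2 rad); the robot touches nothing.
It fails at once if the stand is pulled up off the bench by more than 4 mm (value of joint stand above 0.004 m).
It fails at once if the holder is levered over by more than 17 degrees while on the pins (angle between holder_mid's own z axis and vertical above 0.3 rad and z of holder_mid in the frame of stand_seat below 0.07 m and horizontal distance between holder_mid and stand_seat below 0.08 m).
It fails at once if the other holder is moved by more than 30 mm (distance of other_mid from where it was at the start of the episode above 0.03 m).
It fails at once if the oil bottle is knocked over (angle between oil_bottle's own z axis and vertical above 0.5 rad).
It also fails if it takes over 45 s, if anything falls off the work surface, if the arm or the gripper's body presses on something with over 40 N, if the wrist force passes 120 N, or if a joint passes its speed limit or range.

## Working session

There is one attempt and no reset: what is moved stays moved. The work goes in short steps, Python scripts to look and compute and a tool call to move; the robot and the scene stay as the last step left them, time stands still between calls to the robot, and variables do not carry over. Pictures are saved under pics/ and viewed, at most 10 in all, crops included, and the job is handed in when it is done.

Besides the shell and the picture viewer there is one more tool, called after ">>>" by a JSON object that holds its "op" and its "data". drive_tool: Moves the arm, as the interface text tells. Its arguments: {"type":"object","properties":{"deltas":{"type":"string"},"gripper":{"type":"number"}},"required":["deltas"]}

```bash
mkdir -p pics; ls; python3 - <<'E'
from cell import env
import cv2,numpy as np
print(env.state())
ims=[]
for n in("scene","side","wrist"):
    p,d=env.read_camera(n); cv2.imwrite(f"pics/{n}0.png",p[...,::-1]); np.save(f"pics/{n}0.npy",d)
    print(n,env.camera_params(n))
E
```

```text
pics
{'t': 0.0, 'joints': array([ 1.22337657e+00,  4.91537666e-01,  1.55944279e+00,  2.80107241e-06,
        1.09170052e+00, -1.05596061e-01]), 'qvel': array([ 0.00121268, -0.00127132, -0.00347279, -0.00040481, -0.00161071,
        0.00189328]), 'tau': array([-1.21586327e-03, -6.12632203e+01, -2.58172989e+01,  6.92186574e-02,
        4.82258108e-02, -6.05621972e-05]), 'eef_pos': array([149.56968416, 606.60982133, 231.07763505]), 'tcp_rot': array([-3.14051065e+00, -1.17179920e-04,  2.89976760e+00]), 'ft_force': array([ 1.78498362,  0.1734252 , -0.18015625]), 'moment': array([0.00291825, 0.01538263, 0.03104553]), 'grip_force': 0.0, 'opening': 1.001952638940344}
scene {'mtx': array([[495.73608265,   0.        , 313.58642831],
       [  0.        , 495.73608265, 242.01606659],
       [  0.        ,   0.        ,   1.        ]]), 'k1': -0.05703471270796771, 'camera_from_world': array([[-6.47779472e-01,  7.61721543e-01, -1.27297607e-02,
         2.65192981e+02],
       [ 5.33419448e-01,  4.41571317e-01, -7.21441935e-01,
        -2.68979936e+02],
       [-5.43916766e-01, -4.74125577e-01, -6
[... 535 characters left out ...]
-01, -6.21187523e-01, -6.61435107e-01,
         1.15070773e+03],
       [ 0.00000000e+00,  0.00000000e+00,  0.00000000e+00,
         1.00000000e+00]])}
wrist {'mtx': array([[343.84495076,   0.        , 317.577293  ],
       [  0.        , 343.84495076, 238.44319054],
       [  0.        ,   0.        ,   1.        ]]), 'k1': -0.037579660811340274, 'mount': array([[-8.13858239e-04, -9.67243108e-01, -2.53850563e-01,
         7.10131622e+01],
       [ 9.99999632e-01, -7.18735501e-04, -4.67463922e-04,
         1.56680523e-01],
       [ 2.69699845e-04, -2.53850850e-01,  9.67243337e-01,
        -1.52219397e+02],
       [ 0.00000000e+00,  0.00000000e+00,  0.00000000e+00,
         1.00000000e+00]])}
```

View pics/scene0.png

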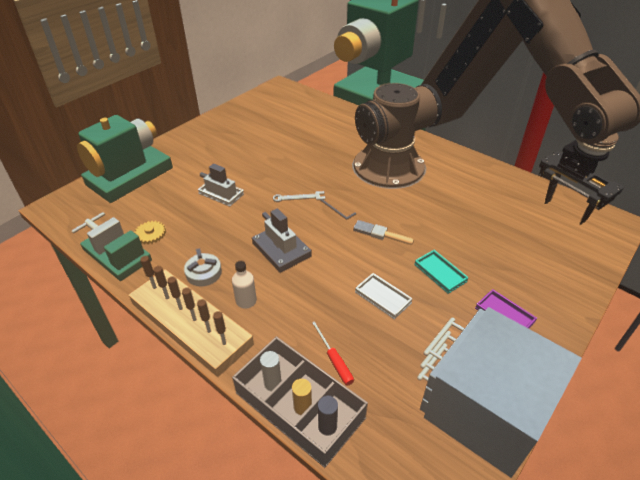

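View pics/side0.png

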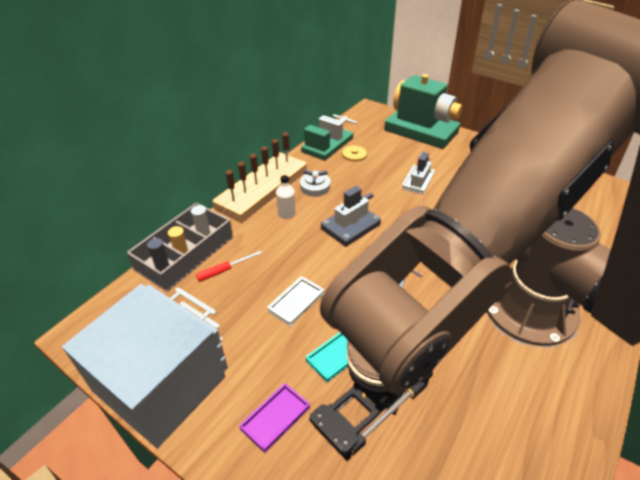

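Candidates in the scene picture are as follows:
- **Holders:** one on the dark stand at (281,235), which is the target. One in a tray at (220,185), which is the other holder.
- **Trays:** aluminium/white at (384,295), which is the empty one I want. The turquoise tray (441,271) and purple tray (505,310) are look-alikes.
- **Bottle:** (244,285).

Next I check the choice in a close crop and take rough positions.

```bash
cat > h.py <<'E'
import numpy as np,cv2
from cell import env
def ray(n,u,v):
    P=env.camera_params(n); M=P["mtx"]
    d=np.array([P["k1"],0,0,0,0.])
    q=cv2.undistortPoints(np.array([[[u,v]]],float),M,d)[0,0]
    return np.array([q[0],q[1],1.])
def T(n,pose=None):
    P=env.camera_params(n)
    if n!="wrist": return np.linalg.inv(P["camera_from_world"])
    from scipy.spatial.transform import Rotation as R
    W=np.eye(4);W[:3,:3]=R.from_euler("xyz",pose[1]).as_matrix();W[:3,3]=pose[0]
    return W@P["mount"]
def onz(n,u,v,z,pose=None):
    C=T(n,pose);r=C[:3,:3]@ray(n,u,v);o=C[:3,3]
    return o+r*(z-o[2])/r[2]
E
python3 - <<'E'
from h import *
im=cv2.imread("pics/scene0.png")
a=cv2.resize(im[190:280,235:325],(540,540),interpolation=cv2.INTER_CUBIC)
b=cv2.resize(im[265:325,350:420],None,fx=3.7,fy=3.7)
c=np.zeros((540,800,3),np.uint8);c[:,:540]=a;c[:b.shape[0],540:540+b.shape[1]]=b[:,:260]
cv2.imwrite("pics/crop.png",c)
print("tray",onz("scene",384,295,15)); print("stand",onz("scene",282,245,28)); print("grip top",onz("scene",277,215,138))
print("bottle",onz("scene",244,300,0),"other",onz("scene",220,193,30))
for u,v in((252,240),(281,270),(312,248)): print(onz("scene",u,v,28)[:2])
E
```

```text
tray [511.75150031 328.38879639  15.        ]
stand [553.801579   5.146436  28.      ]
grip top [556.22235494  -2.53315823 138.        ]
bottle [750.0968919   49.02864433   0.        ] other [ 507.10329547 -310.3857618    30.        ]
[593.94346831 -75.76383935]
[626.70429981  69.43511719]
[508.53312561  78.89420163]
```

View pics/crop.png

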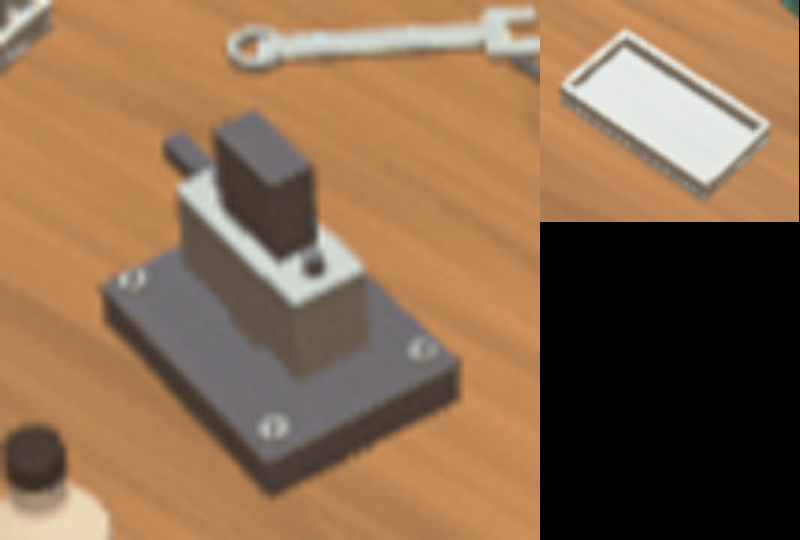

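The crop confirms it. The holder with the square bit and dark grip bar is on the dark stand, and the white-grey aluminium tray is empty. I'll move over the tray first.

>>> {"op": "drive_tool", "data": {"deltas": ".36 -.28 0 -.038;.36 -.28 0 -.038;.36 -.28 0 -.038;.36 -.28 0 -.038;.36 -.28 0 -.038;.36 -.28 0 -.038;.36 -.28 0 -.038;.36 -.28 0 -.038;.36 -.28 0 -.038;.36 -.28 0 -.038", "gripper": 0}}

```text
t: 0.98
eef_pos: [479.9, 349.4, 231.6]
tcp_rot: [-3.141, 0.0, 1.7]
ft_force: [0.1, 1.4, 0.4]
opening: 1.0
grip_force: 0.0
```

```bash
cat > snap.py <<'E'
import sys; from h import *
s=env.state(); p,d=env.read_camera("wrist"); n=sys.argv[1]
cv2.imwrite(f"pics/{n}.png",p[...,::-1]); np.savez(f"pics/{n}.npz",d=d,pos=s["eef_pos"],rot=s["tcp_rot"])
print(s["t"],s["eef_pos"],s["tcp_rot"],s["ft_force"],s["joints"])
E
python3 - <<'E'
from h import *
from cell import env
E
python3 snap.py w1
```

```text
0.9833 [479.85050687 349.39165024 231.59300957] [-3.14144678e+00  1.12608358e-04  1.70006444e+00] [0.13789686 1.44753694 0.40002038] [ 5.18123715e-01  4.46215584e-01  1.63852324e+00 -5.61465458e-05
  1.05703151e+00  3.88883208e-01]
```

>>> {"op": "drive_tool", "data": {"deltas": ".045 -.33 0 -.011;.045 -.33 0 -.011;.045 -.33 0 -.011;.045 -.33 0 -.011;.045 -.33 0 -.011;.045 -.33 0 -.011;.045 -.33 0 -.011;.045 -.33 0 -.011;.045 -.33 0 -.011;.045 -.33 0 -.011"}}

```text
t: 1.87
eef_pos: [523.4, 19.5, 231.6]
tcp_rot: [-3.141, 0.0, 1.359]
ft_force: [0.6, 0.1, -0.4]
opening: 1.002
grip_force: 0.0
```

>>> {"op": "drive_tool", "data": {"deltas": "0 0 0 0;0 0 0 0"}}

```text
t: 2.03
eef_pos: [523.6, 19.7, 231.5]
tcp_rot: [-3.141, -0.0, 1.358]
ft_force: [0.4, 0.2, 0.4]
opening: 1.0
grip_force: 0.0
```

```bash
python3 snap.py w2; python3 -c "
import cv2,numpy as np
a=cv2.imread('pics/w1.png');b=cv2.imread('pics/w2.png')
cv2.imwrite('pics/w12.png',np.hstack([a[:,120:520],b[:,120:520]]))"
```

```text
2.0333 [523.5718905   19.71336656 231.46427169] [-3.14127033e+00 -1.87606192e-05  1.35775465e+00] [0.36776446 0.16518373 0.3906715 ] [-8.85059285e-02  3.48226724e-01  1.80463343e+00  7.01996128e-05
  9.89049999e-01  1.24497159e-01]
```

View pics/w12.png

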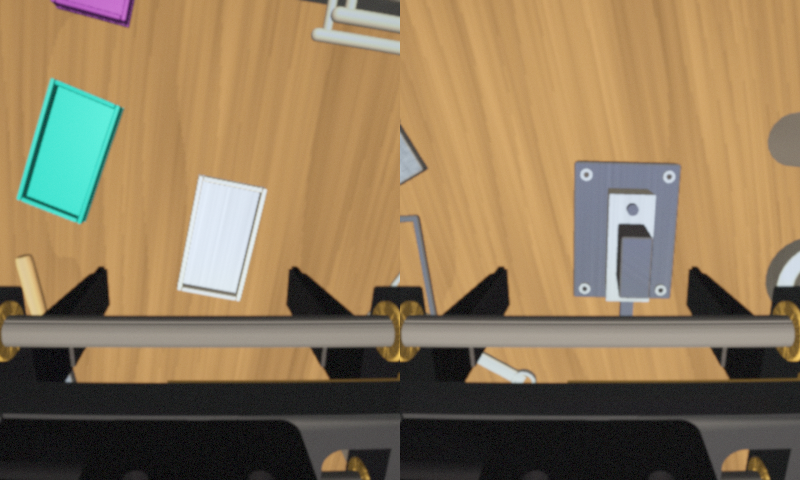

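The wrist pictures show two things:
- **Tray:** rim corners in w1 at about (320,176), (386,187), (360,299), (299,289).
- **Stand and holder:** the stand in w2 spans about u 294–400, v 161–297. The bar top spans about u 340–372, v 235–298, and the bit points down the image.

I'll segment both by depth to get exact positions.

```bash
cat >> h.py <<'E'
def cloud(n,depth=None,pose=None):
    P=env.camera_params(n); v,u=np.mgrid[0:480,0:640]
    q=cv2.undistortPoints(np.stack([u,v],-1).reshape(-1,1,2).astype(float),P["mtx"],np.array([P["k1"],0,0,0,0.])).reshape(480,640,2)
    X=np.dstack([q*depth[...,None],depth]); C=T(n,pose)
    return X@C[:3,:3].T+C[:3,3]
E
python3 - <<'E'
from h import *
def L(n):
    z=np.load(f"pics/{n}.npz"); return cloud("wrist",z["d"].astype(float),(z["pos"],z["rot"]))
def rect(Q):
    r=cv2.minAreaRect(Q[:,:2].astype(np.float32)); return r,len(Q),np.median(Q[:,2])
A=L("w1");a=A[165:308,285:400].reshape(-1,3)
im=cv2.imread("pics/w1.png")[165:308,285:400].reshape(-1,3).astype(int)
m=(im.min(1)>130)
print("tray white",rect(a[m]), "rim",rect(a[m&(a[:,2]>15)]) if (m&(a[:,2]>15)).sum()>5 else 0)
B=L("w2");b=B[150:310,285:410].reshape(-1,3)
for lo,hi in((128,148),(80,98),(20,36)):
    print(lo,rect(b[(b[:,2]>lo)&(b[:,2]<hi)]))
print("bench z",np.median(A[200:290,400:405,2]),np.median(B[200:290,240:280,2]))
for u,v in((320,176),(386,187),(360,299),(299,289)): print(onz("wrist",u,v,20,(np.load("pics/w1.npz")["pos"],np.load("pics/w1.npz")["rot"])))
E
```

```text
tray white (((508.79205322265625, 333.3397216796875), (169.70164489746094, 84.66915893554688), 87.0149917602539), 7976, np.float64(4.4773564154565975)) rim (((508.0487365722656, 338.6712341308594), (161.26112365722656, 78.38980102539062), 88.53121948242188), 1669, np.float64(18.814975675448466))
128 (((548.10498046875, -2.873462677001953), (49.95634841918945, 24.156688690185547), 76.43833923339844), 2049, np.float64(137.042101185976))
80 (((546.8216552734375, -7.8792724609375), (110.13783264160156, 40.132164001464844), 76.25273895263672), 2526, np.float64(87.18349103497792))
20 (((548.2406005859375, -2.852752685546875), (149.69798278808594, 110.57350158691406), 76.47484588623047), 8800, np.float64(27.13457703024517))
bench z -0.8471215315109646 -0.7566764655963141
[476.89788808 392.57429662  20.        ]
[547.4284692  390.21252173  20.        ]
[540.60509836 260.18223669  20.        ]
[469.67312944 263.5239045   20.        ]
```

>>> {"op": "drive_tool", "data": {"deltas": ".12 -.11 -.1 -.0075;.125 -.115 -.1 0;0 0 -.2 0;0 0 -.25 0;0 0 -.25 0;0 0 -.15 0;0 0 -.1 0;0 0 -.025 0;0 0 0 0;0 0 0 0"}}

```text
t: 2.92
eef_pos: [548.4, -1.0, 114.9]
tcp_rot: [3.14, -0.0, 1.338]
ft_force: [-1.1, 0.4, 0.2]
opening: 1.003
grip_force: 0.0
```

>>> {"op": "drive_tool", "data": {"deltas": "0 -.015 0 -.001;0 0 0 0;0 0 0 0;0 0 0 0;0 0 0 0;0 0 0 0;0 0 0 0;0 0 0 0;0 0 0 0;0 0 0 0", "gripper": 1}}

```text
t: 3.75
eef_pos: [548.0, -3.0, 114.1]
tcp_rot: [3.142, 0.0, 1.334]
ft_force: [-0.3, 0.7, -0.8]
opening: 0.359
grip_force: 0.0
```

```bash
cat > tilt.py <<'E'
from h import *
from scipy.spatial.transform import Rotation as R
s=env.state(); p,d=env.read_camera("wrist")
C=cloud("wrist",d.astype(float),(s["eef_pos"],s["tcp_rot"]))
a=np.radians(76.45); ey=np.array([np.cos(a),np.sin(a)]); ex=np.array([ey[1],-ey[0]])
q=C[...,:2]-np.array([548.1,-2.9]); X=q@ex; Y=q@ey; Z=C[...,2]
m=(d>0)&(abs(X)<16)&(Y>29)&(Y<60)&(Z>75)&(Z<150)
g=p.astype(int).min(2)>90
m&=g
P=np.c_[Y[m],Z[m]]
c=None
for _ in range(4):
    c=np.polyfit(P[:,0],P[:,1],1); r=abs(P[:,1]-np.polyval(c,P[:,0])); P=P[r<max(1.5,2*np.median(r))]
z=Z[m]
print("t %.2f n %d tilt+y(deg) %.1f  topz at Y=0 %.1f at 40 %.1f"%(s["t"],len(P),-np.degrees(np.arctan(c[0])),c[1],np.polyval(c,40)))
e=s["eef_pos"][:2]-[548.1,-2.9]
print("tcp Y %.1f X %.1f z %.1f"%(e@ey,e@ex,s["eef_pos"][2]),"F ey %.1f ex %.1f z %.1f"%(s["ft_force"][:2]@ey,s["ft_force"][:2]@ex,s["ft_force"][2]),"grip",s["grip_force"],s["opening"]*95)
# stand plate height
n=(d>0)&(abs(X)<50)&(abs(X)>30)&(abs(Y)<70)&(Z>15)&(Z<45); print("stand z",np.median(Z[n]),n.sum())
cv2.imwrite("pics/t%03d.png"%(s["t"]*10),p[...,::-1])
E
python3 tilt.py
```

```text
t 3.75 n 1852 tilt+y(deg) 0.9  topz at Y=0 87.9 at 40 87.2
tcp Y -0.1 X -0.1 z 114.1 F ey 0.6 ex -0.4 z -0.8 grip 0.0 34.132505128307045
stand z 27.22034777071744 7440
```

>>> {"op": "drive_tool", "data": {"deltas": "0 0 0 0;0 0 0 0;0 0 0 0;0 0 0 0;0 0 0 0;0 0 0 0;0 0 0 0"}}

```text
t: 4.38
eef_pos: [548.0, -3.0, 114.1]
tcp_rot: [3.142, 0.0, 1.334]
ft_force: [0.8, -0.2, -0.1]
opening: 0.248
grip_force: 30.0
```

>>> {"op": "drive_tool", "data": {"deltas": ".004 .018 .003 0;.005 .018 .003 0;.004 .018 .003 0;.005 .018 .002 0;.004 .018 .001 0;0 0 0 0;0 0 0 0"}}

```text
t: 4.97
eef_pos: [549.3, 2.9, 114.5]
tcp_rot: [-3.14, 0.005, 1.335]
ft_force: [-4.7, -28.0, -8.2]
opening: 0.25
grip_force: 30.0
```

```bash
python3 tilt.py
```

```text
t 4.97 n 2111 tilt+y(deg) 3.2  topz at Y=0 88.3 at 40 86.0
tcp Y 5.9 X -0.2 z 114.5 F ey -28.3 ex 2.0 z -8.2 grip 29.992871582508087 23.743128688536586
stand z 27.23441546722097 7073
```

>>> {"op": "drive_tool", "data": {"deltas": ".004 .015 .004 0;.003 .015 .004 0;.003 .015 .002 0;0 0 0 0;0 0 0 0;0 0 0 0"}}

```text
t: 5.52
eef_pos: [550.2, 7.2, 114.9]
tcp_rot: [-3.139, 0.005, 1.335]
ft_force: [-2.7, -29.4, -13.9]
opening: 0.255
grip_force: 30.0
```

```bash
python3 tilt.py
```

```text
t 5.52 n 1590 tilt+y(deg) 6.1  topz at Y=0 89.9 at 40 85.6
tcp Y 10.4 X -0.3 z 114.9 F ey -29.2 ex 4.3 z -13.9 grip 29.98508334159851 24.22959538431515
stand z 27.22243699185651 6651
```

>>> {"op": "drive_tool", "data": {"deltas": "-.007 -.029 .002 0;-.007 -.029 .004 0;-.007 -.029 .005 0;-.007 -.029 .005 0;-.007 -.029 .006 0;-.007 -.029 .006 0;-.007 -.029 .006 0;-.007 -.029 .005 0;0 0 0 0;0 0 0 0"}}

```text
t: 6.4
eef_pos: [546.1, -9.8, 119.2]
tcp_rot: [-3.141, -0.004, 1.333]
ft_force: [8.4, 23.0, -16.9]
opening: 0.253
grip_force: 30.0
```

```bash
python3 tilt.py
```

```text
t 6.40 n 1620 tilt+y(deg) -1.0  topz at Y=0 92.3 at 40 93.0
tcp Y -7.2 X -0.3 z 119.2 F ey 24.4 ex 2.8 z -16.9 grip 29.994773268699646 24.005383023005958
stand z 27.223545793180378 7962
```

>>> {"op": "drive_tool", "data": {"deltas": "-.003 -.014 .001 0;-.003 -.014 .001 0;-.003 -.014 .001 0;-.003 -.014 .001 0;-.003 -.014 .001 0;0 0 0 0;0 0 0 0"}}

```text
t: 7.03
eef_pos: [544.6, -16.4, 119.9]
tcp_rot: [-3.141, -0.005, 1.333]
ft_force: [8.2, 26.2, -14.2]
opening: 0.25
grip_force: 30.0
```

```bash
python3 tilt.py; ls pics
```

```text
t 7.03 n 1458 tilt+y(deg) -2.8  topz at Y=0 93.8 at 40 95.8
tcp Y -14.0 X -0.2 z 119.9 F ey 27.4 ex 1.8 z -14.2 grip 29.996861815452576 23.757392780071008
stand z 27.227613630304674 8550
crop.png
scene0.npy
scene0.png
side0.npy
side0.png
t037.png
t049.png
t055.png
t064.png
t070.png
w1.npz
w1.png
w12.png
w2.npz
w2.png
wrist0.npy
wrist0.png
```

```bash
python3 -c "
import cv2,numpy as np
f=lambda n:cv2.resize(cv2.imread('pics/%s.png'%n)[130:430,220:420],None,fx=1.9,fy=1.9)
cv2.imwrite('pics/cmp.png',np.hstack([f('t037'),f('t070')]))"
```

```text
(no output)
```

View pics/cmp.png

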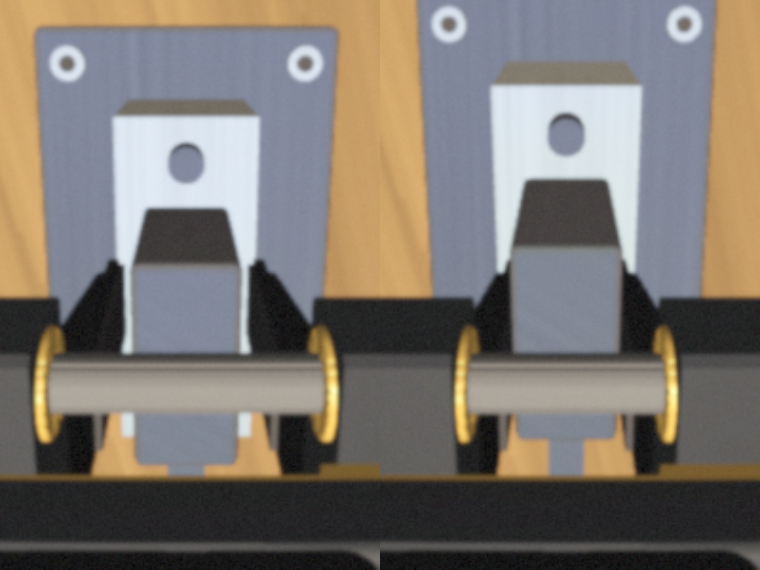

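The fingers slipped about 10 mm along the bar: in the right-hand view the bar's top front edge is at row 245, against 265 before. I need a higher, recentred grip for more leverage, so I'll add the bar's position to the measurement.

```bash
cat >> tilt.py <<'E'
b=(d>0)&(abs(X)<9)&(abs(Y)<60)&(Z>120)&(Z<162)
if b.sum()>50:
    P=np.c_[Y[b],Z[b]]
    for _ in range(6):
        c2=np.polyfit(P[:,0],P[:,1],1); r=abs(P[:,1]-np.polyval(c2,P[:,0])); P=P[r<max(1,2*np.median(r))]
    y0,y1=np.percentile(P[:,0],[.5,99.5]); ym=(y0+y1)/2; tl=-np.arctan(c2[0])
    zt=np.polyval(c2,ym)
    print("BAR tilt %.1f  Y %.1f..%.1f  mid Y %.1f top z %.1f | underside mid Y %.1f z %.1f (rise %.1f)"%(np.degrees(tl),y0,y1,ym,zt,ym-100*np.sin(tl),zt-100*np.cos(tl),zt-100*np.cos(tl)-37.2))
E
python3 tilt.py
```

```text
t 7.08 n 1455 tilt+y(deg) -2.8  topz at Y=0 93.8 at 40 95.8
tcp Y -14.0 X -0.2 z 119.9 F ey 28.0 ex 2.5 z -13.5 grip 29.996994137763977 23.72691753000113
stand z 27.204562269655256 8556
BAR tilt -5.4  Y -33.6..14.6  mid Y -9.5 top z 141.3 | underside mid Y -0.1 z 41.7 (rise 4.5)
```

>>> {"op": "drive_tool", "data": {"deltas": "0 0 0 0;0 0 0 0;0 0 0 0;.01 .04 .05 0;.01 .04 .05 0;0 0 0 0;0 0 0 0", "gripper": 0.6}}

```text
t: 7.72
eef_pos: [546.4, -11.5, 131.3]
tcp_rot: [3.14, -0.0, 1.334]
ft_force: [0.1, -0.1, 0.5]
opening: 0.399
grip_force: 0.0
```

```bash
python3 tilt.py
```

```text
t 7.72 n 1286 tilt+y(deg) -2.9  topz at Y=0 93.6 at 40 95.6
tcp Y -8.8 X 0.3 z 131.3 F ey -0.0 ex 0.1 z 0.5 grip 0.0 37.907947082160895
stand z 27.21700282135157 7235
BAR tilt -5.2  Y -33.4..15.1  mid Y -9.2 top z 141.3 | underside mid Y -0.1 z 41.7 (rise 4.5)
```

>>> {"op": "drive_tool", "data": {"deltas": "0 0 0 0;0 0 0 0;0 0 0 0;0 0 0 0;0 0 0 0", "gripper": 1}}

```text
t: 8.18
eef_pos: [546.0, -11.7, 130.7]
tcp_rot: [-3.141, 0.0, 1.334]
ft_force: [-0.0, -0.7, -0.3]
opening: 0.253
grip_force: 30.0
```

>>> {"op": "drive_tool", "data": {"deltas": ".007 .027 .005 0;.006 .027 .005 0;.007 .027 .005 0;.006 .027 .005 0;.007 .027 .005 0;.006 .027 .004 0;.007 .027 .003 0;.007 .027 .003 0;0 0 0 0;0 0 0 0"}}

```text
t: 9.02
eef_pos: [550.3, 7.2, 132.8]
tcp_rot: [-3.139, 0.005, 1.335]
ft_force: [-3.1, -23.1, -12.7]
opening: 0.249
grip_force: 30.0
```

```bash
python3 tilt.py
```

```text
t 9.02 n 1758 tilt+y(deg) 3.1  topz at Y=0 94.3 at 40 92.2
tcp Y 10.3 X -0.2 z 132.8 F ey -23.2 ex 2.4 z -12.7 grip 29.978994727134705 23.654595725592202
stand z 27.244125894841034 6227
BAR tilt 2.4  Y -19.6..29.0  mid Y 4.7 top z 143.3 | underside mid Y 0.6 z 43.4 (rise 6.2)
```

>>> {"op": "drive_tool", "data": {"deltas": ".006 .024 .004 0;.006 .024 .004 0;.005 .023 .003 0;.005 .023 .003 0;0 0 0 0;0 0 0 0"}}

```text
t: 9.57
eef_pos: [552.3, 16.4, 133.6]
tcp_rot: [-3.138, 0.005, 1.335]
ft_force: [-2.1, -24.3, -18.2]
opening: 0.251
grip_force: 30.0
```

```bash
python3 tilt.py
```

```text
t 9.57 n 1472 tilt+y(deg) 8.8  topz at Y=0 97.9 at 40 91.7
tcp Y 19.8 X -0.4 z 133.6 F ey -24.1 ex 3.6 z -18.2 grip 29.957952797412872 23.813505796198154
stand z 27.25334481284125 5537
BAR tilt 6.1  Y -12.5..35.6  mid Y 11.6 top z 144.2 | underside mid Y 0.9 z 44.7 (rise 7.5)
```

>>> {"op": "drive_tool", "data": {"deltas": "-.009 -.034 .003 0;-.008 -.034 .004 0;-.008 -.034 .004 0;-.008 -.034 .004 0;-.008 -.034 .004 0;-.008 -.034 .004 0;-.008 -.034 .003 0;-.008 -.034 .003 0;0 0 0 0;0 0 0 0"}}

```text
t: 10.45
eef_pos: [547.5, -5.3, 137.9]
tcp_rot: [-3.141, -0.004, 1.333]
ft_force: [5.8, 20.8, -7.8]
opening: 0.251
grip_force: 30.0
```

```bash
python3 tilt.py
```

```text
t 10.45 n 1443 tilt+y(deg) -1.5  topz at Y=0 98.3 at 40 99.4
tcp Y -2.5 X -0.0 z 137.9 F ey 21.6 ex 0.8 z -7.8 grip 29.998303949832916 23.830663903125966
stand z 27.242346536955438 6981
BAR tilt -2.8  Y -29.1..19.3  mid Y -4.9 top z 147.1 | underside mid Y 0.0 z 47.2 (rise 10.0)
```

>>> {"op": "drive_tool", "data": {"deltas": "-.005 -.022 .003 0;-.005 -.022 .002 0;-.005 -.022 .002 0;-.005 -.022 .001 0;0 0 0 0;0 0 0 0"}}

```text
t: 11.0
eef_pos: [545.4, -13.9, 138.6]
tcp_rot: [-3.141, -0.004, 1.333]
ft_force: [5.5, 22.7, -9.7]
opening: 0.25
grip_force: 30.0
```

```bash
python3 tilt.py
```

```text
t 11.00 n 1231 tilt+y(deg) 0.7  topz at Y=0 102.8 at 40 102.3
tcp Y -11.3 X -0.0 z 138.6 F ey 23.4 ex 0.0 z -9.7 grip 29.99797761440277 23.766194585333672
stand z 27.222673652354587 7604
BAR tilt -5.2  Y -33.9..13.0  mid Y -10.5 top z 147.7 | underside mid Y -1.5 z 48.1 (rise 10.9)
```

>>> {"op": "drive_tool", "data": {"deltas": ".008 .034 .003 0;.008 .034 .004 0;.008 .034 .004 0;.008 .034 .004 0;.008 .034 .004 0;.008 .034 .004 0;.008 .034 .004 0;.008 .034 .003 0;0 0 0 0;0 0 0 0"}}

```text
t: 11.88
eef_pos: [550.5, 8.0, 141.1]
tcp_rot: [-3.139, 0.004, 1.335]
ft_force: [-2.2, -21.2, -10.7]
opening: 0.252
grip_force: 30.0
```

```bash
python3 tilt.py
```

```text
t 11.88 n 1643 tilt+y(deg) 3.4  topz at Y=0 101.1 at 40 98.7
tcp Y 11.2 X -0.2 z 141.1 F ey -21.2 ex 2.9 z -10.7 grip 29.97960716485977 23.90832880463348
stand z 27.235805429084394 5990
BAR tilt 2.5  Y -19.3..29.7  mid Y 5.2 top z 149.9 | underside mid Y 0.9 z 50.0 (rise 12.8)
```

>>> {"op": "drive_tool", "data": {"deltas": ".006 .024 .004 0;.006 .024 .004 0;.005 .023 .003 0;.005 .023 .003 0;0 0 0 0;0 0 0 0"}}

```text
t: 12.43
eef_pos: [552.5, 17.2, 142.0]
tcp_rot: [-3.138, 0.005, 1.334]
ft_force: [-0.9, -20.9, -15.8]
opening: 0.248
grip_force: 30.0
```

>>> {"op": "drive_tool", "data": {"deltas": "-.009 -.034 .003 0;-.008 -.034 .004 0;-.008 -.034 .004 0;-.008 -.034 .004 0;-.008 -.034 .004 0;-.008 -.034 .004 0;-.008 -.034 .003 0;-.008 -.034 .003 0;0 0 0 0;0 0 0 0"}}

```text
t: 13.27
eef_pos: [547.6, -5.1, 146.4]
tcp_rot: [-3.142, -0.003, 1.333]
ft_force: [3.6, 17.7, -6.9]
opening: 0.252
grip_force: 30.0
```

```bash
python3 tilt.py
```

```text
t 13.27 n 1329 tilt+y(deg) -1.0  topz at Y=0 105.3 at 40 106.0
tcp Y -2.3 X -0.0 z 146.4 F ey 18.0 ex -0.6 z -6.9 grip 29.99775320291519 23.94738677816693
stand z 27.2096083134781 6750
BAR tilt -2.7  Y -29.5..19.1  mid Y -5.2 top z 153.8 | underside mid Y -0.5 z 53.9 (rise 16.7)
```

>>> {"op": "drive_tool", "data": {"deltas": "-.005 -.022 .002 0;-.005 -.022 .002 0;-.005 -.022 .001 0;-.005 -.022 .001 0;0 0 0 0;0 0 0 0"}}

```text
t: 13.82
eef_pos: [545.5, -13.9, 146.9]
tcp_rot: [-3.141, -0.003, 1.333]
ft_force: [4.8, 17.6, -6.1]
opening: 0.252
grip_force: 30.0
```

>>> {"op": "drive_tool", "data": {"deltas": ".008 .034 .002 0;.008 .034 .003 0;.008 .034 .003 0;.008 .034 .003 0;.008 .034 .003 0;.008 .034 .003 0;.008 .034 .003 0;.008 .034 .003 0;0 0 0 0;0 0 0 0"}}

```text
t: 14.65
eef_pos: [550.7, 9.1, 148.6]
tcp_rot: [-3.139, 0.004, 1.334]
ft_force: [-2.1, -15.3, -9.7]
opening: 0.248
grip_force: 30.0
```

```bash
python3 tilt.py
```

```text
t 14.65 n 1848 tilt+y(deg) 3.1  topz at Y=0 106.6 at 40 104.5
tcp Y 12.3 X -0.3 z 148.6 F ey -15.4 ex 1.5 z -9.7 grip 29.981725215911865 23.548528906750576
stand z 27.216381191851326 5757
BAR tilt 2.7  Y -18.0..30.4  mid Y 6.2 top z 155.8 | underside mid Y 1.5 z 55.9 (rise 18.7)
```

>>> {"op": "drive_tool", "data": {"deltas": ".006 .024 .005 0;.006 .024 .004 0;.005 .023 .004 0;.005 .023 .003 0;0 0 0 0;0 0 0 0"}}

```text
t: 15.2
eef_pos: [552.8, 18.5, 149.7]
tcp_rot: [-3.139, 0.004, 1.334]
ft_force: [-1.2, -15.6, -16.0]
opening: 0.253
grip_force: 30.0
```

>>> {"op": "drive_tool", "data": {"deltas": "-.009 -.034 .003 0;-.008 -.034 .004 0;-.008 -.034 .004 0;-.008 -.034 .004 0;-.008 -.034 .004 0;-.008 -.034 .004 0;-.008 -.034 .004 0;-.008 -.034 .003 0;0 0 0 0;0 0 0 0"}}

```text
t: 16.03
eef_pos: [547.4, -5.5, 153.8]
tcp_rot: [-3.141, -0.002, 1.333]
ft_force: [3.0, 8.4, -7.1]
opening: 0.249
grip_force: 30.0
```

```bash
python3 tilt.py
```

```text
t 16.03 n 1262 tilt+y(deg) 0.8  topz at Y=0 112.4 at 40 111.8
tcp Y -2.7 X -0.1 z 153.8 F ey 8.9 ex 1.0 z -7.1 grip 29.998633861541748 23.667487363704115
stand z 27.22150097626698 6552
BAR tilt -2.5  Y -30.3..18.0  mid Y -6.2 top z 159.6 | underside mid Y -1.8 z 59.7 (rise 22.5)
```

>>> {"op": "drive_tool", "data": {"deltas": "-.005 -.022 .004 0;-.005 -.022 .004 0;-.005 -.022 .003 0;-.005 -.022 .003 0;0 0 0 0;0 0 0 0"}}

```text
t: 16.58
eef_pos: [545.4, -14.9, 155.6]
tcp_rot: [3.142, -0.001, 1.333]
ft_force: [-0.1, 4.1, -2.5]
opening: 0.252
grip_force: 30.0
```

>>> {"op": "drive_tool", "data": {"deltas": ".008 .034 .004 0;.008 .034 .004 0;.008 .034 .004 0;.008 .034 .004 0;.008 .034 .004 0;.008 .034 .004 0;.004 .017 .004 0;0 0 0 0;0 0 0 0"}}

```text
t: 17.33
eef_pos: [550.5, 6.6, 158.4]
tcp_rot: [-3.142, 0.0, 1.334]
ft_force: [-0.4, -1.1, -3.3]
opening: 0.251
grip_force: 30.0
```

```bash
sed -i 's/Z<162/Z<172/' tilt.py; python3 tilt.py
```

```text
t 17.33 n 1856 tilt+y(deg) 0.3  topz at Y=0 114.1 at 40 113.9
tcp Y 9.8 X 0.1 z 158.4 F ey -1.2 ex -0.1 z -3.3 grip 29.992430806159973 23.843649979499492
stand z 27.24054176730263 5674
BAR tilt -0.3  Y -19.9..28.6  mid Y 4.4 top z 163.5 | underside mid Y 4.8 z 63.5 (rise 26.3)
```

>>> {"op": "drive_tool", "data": {"deltas": "0 0 .03 0;0 0 .04 0;0 0 .06 0;0 0 .1 0;0 0 .1 0;0 0 .1 0;0 0 .1 0;0 0 0 0;0 0 0 0"}}

```text
t: 18.13
eef_pos: [550.7, 6.6, 212.1]
tcp_rot: [3.14, -0.0, 1.334]
ft_force: [-0.4, -0.5, -6.3]
opening: 0.251
grip_force: 30.0
```

```bash
sed -i 's/Z<172/Z<s["eef_pos"][2]+14/;s/Z<150)/Z<s["eef_pos"][2]-20)/' tilt.py; python3 tilt.py
```

```text
t 18.13 n 1860 tilt+y(deg) 0.2  topz at Y=0 167.9 at 40 167.7
tcp Y 9.9 X 0.3 z 212.1 F ey -0.6 ex -0.3 z -6.3 grip 29.991230964660645 23.837181154766217
stand z 27.232661873853147 4006
BAR tilt 42.1  Y -20.0..54.5  mid Y 17.3 top z 204.1 | underside mid Y -49.8 z 130.0 (rise 92.8)
```

>>> {"op": "drive_tool", "data": {"deltas": "-.02 .16 0 .003;-.044 .34 0 .007;-.044 .34 0 .007;-.044 .34 0 .007;-.044 .34 0 .007;-.044 .34 0 .007;-.044 .34 0 .007;-.044 .34 0 .007;-.044 .34 0 .006;-.044 .34 0 0"}}

```text
t: 19.02
eef_pos: [508.2, 330.2, 210.6]
tcp_rot: [-3.141, 0.001, 1.517]
ft_force: [0.9, -0.9, -5.5]
opening: 0.249
grip_force: 30.0
```

>>> {"op": "drive_tool", "data": {"deltas": "0 .04 0 0;0 0 0 0;0 0 0 0;0 0 0 0"}}

```text
t: 19.35
eef_pos: [509.0, 331.7, 210.9]
tcp_rot: [-3.141, 0.001, 1.515]
ft_force: [0.2, 0.4, -4.2]
opening: 0.251
grip_force: 30.0
```

```bash
python3 snap.py w3; python3 - <<'E'
from h import *
z=np.load("pics/w3.npz"); C=cloud("wrist",z["d"].astype(float),(z["pos"],z["rot"]))
a=np.radians(87);ey=np.array([np.cos(a),np.sin(a)]);ex=np.array([ey[1],-ey[0]])
q=C[...,:2]-[508.6,326.6];X=q@ex;Y=q@ey;Z=C[...,2];d=z["d"]
r=(d>0)&(Z>15)&(Z<24)&(abs(X)<60)&(abs(Y)<90)
print("rim X",np.percentile(X[r],[1,99]),"Y max",np.percentile(Y[r],99),cv2.minAreaRect(C[r][:,:2].astype(np.float32)))
h=(d>0)&(Z>160)&(Z<175)&(abs(X)<40)&(abs(Y)<80)
print("block",cv2.minAreaRect(C[h][:,:2].astype(np.float32)),"Ymax",np.percentile(Y[h],99.5),"X",np.percentile(X[h],[1,99]))
E
```

```text
19.35 [508.95753265 331.66902173 210.90019927] [-3.14089107e+00  7.49258420e-04  1.51524164e+00] [ 0.24644104  0.40563433 -4.22829334] [ 4.68975791e-01  4.87174398e-01  1.62722283e+00 -3.47013901e-04
  1.02817795e+00  5.24710082e-01]
rim X [-37.7752342   36.76215121] Y max 64.28286296989509 ((508.54461669921875, 332.4792785644531), (117.03953552246094, 74.38369750976562), 86.43439483642578)
block ((507.9510498046875, 313.82177734375), (128.70614624023438, 40.04053497314453), 86.78226470947266) Ymax 51.32337315175213 X [-19.4765798  19.8964611]
```

View pics/w3.png

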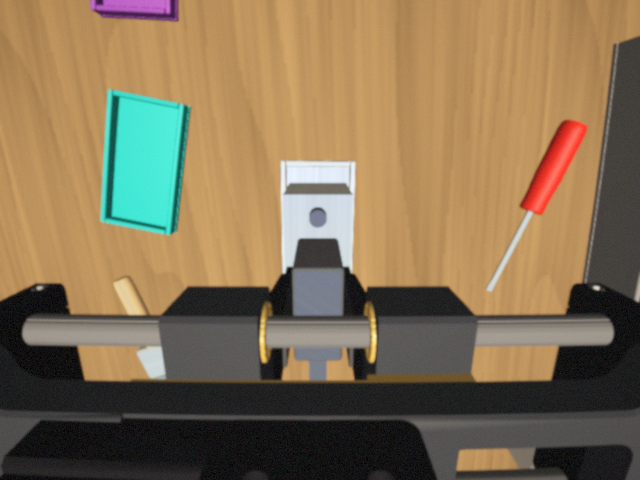

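The image shows the holder centred over the white tray, whose far rim is at (318,162), with the axes parallel. The residual is about 2–3 mm in y. Next I lower it.

>>> {"op": "drive_tool", "data": {"deltas": "0 -.025 -.1 0;0 0 -.2 0;0 0 -.25 0;0 0 -.2 0;0 0 -.15 0;0 0 -.1 0;0 0 -.05 0;0 0 -.03 0;0 0 0 0;0 0 0 0"}}

```text
t: 20.23
eef_pos: [509.3, 330.2, 104.0]
tcp_rot: [3.141, -0.001, 1.516]
ft_force: [-1.0, -1.2, -4.6]
opening: 0.253
grip_force: 30.0
```

>>> {"op": "drive_tool", "data": {"deltas": "0 0 -.02 0;0 0 -.01 0;0 0 0 0;0 0 0 0"}}

```text
t: 20.57
eef_pos: [509.2, 330.4, 101.0]
tcp_rot: [3.14, -0.001, 1.516]
ft_force: [-0.1, 2.4, 0.5]
opening: 0.253
grip_force: 30.0
```

>>> {"op": "drive_tool", "data": {"deltas": "0 0 -.01 0;0 0 -.01 0;0 0 0 0;0 0 0 0"}}

```text
t: 20.9
eef_pos: [509.5, 331.4, 100.1]
tcp_rot: [3.139, -0.003, 1.516]
ft_force: [-2.8, 6.7, 11.0]
opening: 0.251
grip_force: 30.0
```

```bash
python3 snap.py w4; python3 - <<'E'
from h import *
z=np.load("pics/w4.npz"); C=cloud("wrist",z["d"].astype(float),(z["pos"],z["rot"]))
Z=C[...,2];Y=C[...,1];m=(abs(C[...,0]-509)<16)&(Y>357)&(Y<374)&(Z>45)&(Z<65)
c=np.polyfit(Y[m],Z[m],1);print(m.sum(),np.degrees(np.arctan(c[0])),np.polyval(c,326))
E
```

```text
20.9 [509.51957286 331.39703093 100.12996997] [ 3.13888926e+00 -2.72146720e-03  1.51575985e+00] [-2.7740267   6.72780887 11.00914063] [4.67603046e-01 6.19938806e-01 1.72941700e+00 1.42206917e-03
 7.88536384e-01 5.21642676e-01]
1444 -0.6514657093244169 57.47188270862289
```

>>> {"op": "drive_tool", "data": {"deltas": "0 0 .01 0;0 0 0 0;0 0 0 0;0 0 0 0;0 0 0 0;0 0 0 0", "gripper": 0.4}}

```text
t: 21.45
eef_pos: [509.0, 330.0, 99.2]
tcp_rot: [-3.141, 0.0, 1.516]
ft_force: [-0.4, 0.1, -0.3]
opening: 0.582
grip_force: 0.0
```

>>> {"op": "drive_tool", "data": {"deltas": "0 0 .05 0;0 0 .15 0;0 0 .3 0;0 0 .4 0;0 0 .3 0;0 0 0 0;0 0 0 0;0 0 0 0"}}

```text
t: 22.12
eef_pos: [508.6, 329.9, 218.9]
tcp_rot: [-3.141, 0.0, 1.516]
ft_force: [0.4, -0.6, 0.9]
opening: 0.601
grip_force: 0.0
```

```bash
python3 snap.py w5; python3 - <<'E'
from h import *
z=np.load("pics/w5.npz"); d=z["d"]; C=cloud("wrist",d.astype(float),(z["pos"],z["rot"]))
Z=C[...,2];R=(abs(C[...,0]-509)<50)&(abs(C[...,1]-327)<110)&(d>0)
for lo,hi in((14,24),(48,66),(95,115)):
    P=C[R&(Z>lo)&(Z<hi)]; A=np.c_[P[:,:2]-[509,327],np.ones(len(P))]
    f=np.linalg.lstsq(A,P[:,2],rcond=None)[0]
    print(lo,len(P),cv2.minAreaRect(P[:,:2].astype(np.float32)),np.median(P[:,2]),"slopes deg",np.degrees(f[:2]))
s,_=env.read_camera("scene"); cv2.imwrite("pics/s5.png",s[...,::-1])
cv2.imwrite("pics/fin.png",np.hstack([cv2.resize(s[170:350,150:430],(500,321))[...,::-1],cv2.resize(cv2.imread("pics/w5.png")[80:380,180:460],(300,321))]))
E
```

```text
22.1167 [508.57270633 329.9121345  218.9325731 ] [-3.14115074e+00  3.54126515e-04  1.51590060e+00] [ 0.35735901 -0.59084799  0.86273183] [ 4.66575155e-01  4.76954834e-01  1.62159484e+00 -1.00569342e-04
  1.04360257e+00  5.21521581e-01]
14 1754 ((507.9474792480469, 324.8779296875), (132.31106567382812, 74.2112808227539), 86.32003021240234) 18.765911311794724 slopes deg [-0.16148213  0.0427148 ]
48 2815 ((508.23175048828125, 310.549560546875), (135.87103271484375, 39.98379898071289), 86.66875457763672) 54.06128740446832 slopes deg [-0.01063467  0.98838782]
95 1814 ((509.41473388671875, 328.5275573730469), (50.07821273803711, 23.928403854370117), 86.4976806640625) 104.02666741226358 slopes deg [ 0.03893251 -0.74519259]
```

View pics/fin.png

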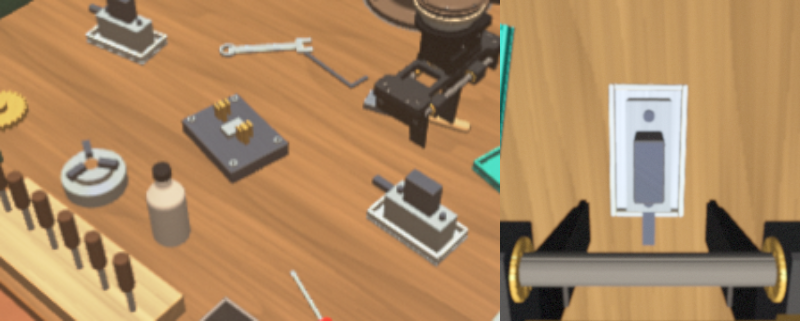

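The pictures show the holder upright in the tray: its top is at z 104 as expected, and it is 4 mm off centre. The stand is down with its pins free, and the other holder and the bottle are undisturbed. I'm handing in.

```bash
python3 -c "
from cell import env; print(env.job_done())"
```

```text
the job is handed in; nothing more can be done
None
```

I rocked the holder off the pins, set it upright in the empty aluminium tray about 4 mm off centre, and handed the job in at about 22 s; no verdict came back, but the stand measured flat throughout and the final pictures show the other holder and the bottle where they were.

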